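# Slip-angle test of a wood block on the hinged ramp

## Robot

A 6-joint arm with a two-finger parallel gripper is mounted at the origin on a cart in front of the work surface, level with it; the furniture and walls round the work are solid. World frame = base frame: x ahead of the robot, y to its left, z up, the work surface at z = 0. Lengths are in m, angles in rad, forces in N, time in s.
With the tool pointing down it reaches from about 0.375 to 0.9 m from the base axis. Payload 3.1 kg.
Tool frame: the origin (TCP) lies midway between the tips of the shut fingers; the grasp point (between the pads) lies 19 mm behind it; z points along the fingers, y is the direction in which the jaws open and shut (so a half turn about z gives the same grasp; the last joint's range is limited). The gripper opens to 85 mm and grips with 20 to 120 N. Pads are 22 mm wide; open, the fingers measure 114 mm over their backs; the gripper's body (76 mm by 85 mm) begins 54 mm behind the grasp point. The pads swing forward as they close: fully open they stand 13 mm farther back than shut.
Start: joints at [1.06, 0.527, 1.433, -0, 1.181, -0.178], TCP at [0.204, 0.591, 0.231] pointing down, gripper open.
Joint ranges: [-3.08, 3.08], [-0.75, 2.2], [0.22, 2.44], [-1.43, 4.57], [0, 2.65], [-2.85, 2.85]. Speed limits (rad/s): [2.79, 2.79, 3.14, 3.14, 3.14, 3.14].

## Interface

Orientations are given as [roll, pitch, yaw] about the fixed x, y, z axes, in that order (R = Rz(yaw) Ry(pitch) Rx(roll)).
In Python, from cell import sense, capture, hand_in gives the robot as it stands.
- The arm moves only by the shell command python3 -m inch 'ROWS' [FORCE]. ROWS is text: rows parted by semicolons, each of 7 numbers parted by spaces: the turn, a rotation vector about the tool's x, y, z in degrees, then the shift along the tool's x, y, z in m, then the opening in per cent of the stroke, from 0 (shut) to 100 (fully open). A call has 1 to 12 rows; each row shifts and turns the commanded pose from where the row before left it, along the tool's axes as they then stand; what a row does not reach is not made up. A row lasts 1/10 s, in which the tool goes at most 50 mm and 8.59 degrees, less where a joint would pass 70% of its speed; a pose out of reach is approached as far as the arm can. A call is refused whole if a number of a shift passes 0.05 or a number of a turn 8.59, either way. A call with a gripper value outside its range is refused whole. The fingers move at their own pace and stop on an object; FORCE is the grip in N (left out, the last holds). Time passes only in rows, so rows that do not move let the fingers close. It gives the time, the measured TCP pose, the force and the opening at its end, in the units of the state.
- sense(): the state, without advancing time (a new reading comes with each control period).
- capture(name): name is "scene" or "top" or "wrist"; returns a dict with "color" (420x560x3 uint8, blue, green, red), "camera_matrix" (3x3 intrinsics, pixels), "view" (4x4, takes a point from world to camera coordinates). Camera axes: x right, y up, looking along -z (the intrinsics and any distortion apply to the point x, -y, -z); pixel columns grow to the right and rows downward; lengths in m; the calibration is good to about 2 mm. A picture is of the moment at which its call begins. There is no depth.
- hand_in(): hands the job in, once; it reports no verdict.
The state is a dict: "time_s": time; "qpos": joint angles; "qd": joint speeds; "joint_torque": joint torques, N m; "eef_pos": TCP position; "ee_rot": TCP orientation; "wrist_force": force on the tool from outside, world axes, zero at the start; "torque": the same for the moment, N m; "width": opening from 0.0 (shut) to 1.0 (fully open).
Only numpy, scipy, OpenCV 4.12 (cv2) and the standard library are available. Lean on these libraries where they do the work, as an engineer would, in place of code of your own. Each camera call takes 0.05 s, during which the arm holds its last target. There are 200 camera calls.

## Task

Use the slip tester: with the blue sled's upright post, push the sled slowly in under the ramp so that the ramp tilts until the wood block slips and slides right down to the stop bar, and stop pushing there, before the cork block slips as well; leave the sled propping the ramp. Then note the angle by pushing the red pointer along its rail by its knob until you feel it just touch the sled's side arm, pressing gently so that the sled is not pushed on, and leave it there, touching. Touch neither the ramp nor the two blocks, and leave the other things on the bench alone.

Things in the scene. Friction and masses are not known exactly. Their poses are not given: they have to be found in the camera images.
- tester: Aluminium base plate of the slip tester, fixed, 570 x 180 x 8 mm. Origin at the bench top; x runs along the tester, from the ramp's hinge (at x = -0.25) out to the far end (x = +0.29), z up. The sled and the pointer both slide along this x axis; -x is inward, toward the hinge. Sled track along y = 0, pointer rail along y = +0.074.
- ramp: Hinged plywood ramp, 265 x 136 x 10 mm, 0.25 kg, free to swing up, falls back when not propped. Origin on the hinge, at its underside, 30 mm above the bench; x up the slope, z out of its upper face. At rest it slopes 12 degrees; from where the sled's nose is 235 mm from the hinge (level distance d, in m) it rises, the slope being about atan(0.05 / d): faster the farther in the sled is.
- ramp_surface (a point): Point on the ramp's upper face directly over the hinge; axes as those of the ramp. The dark stop bar lies across the ramp's foot, its upper face 18 mm up the slope from this point.
- sled: Loose blue sled, 0.9 kg, in a channel with 1.5 mm play either side; runner 225 x 50 x 12 mm, underside 8 mm above the bench. Origin under the nose's crest, at the underside; axes as those of the tester (x outward). The nose, with a round black top 72 mm above the underside, props the ramp. It stays where it is left; pushing it takes about 5 to 20 N, more the farther it is in.
- sled_post (a point): Middle of the sled's upright steel post with a black cap: 20 mm thick (cap 24 mm), top 66 mm above the bench, this point 43 mm above the bench; 190 mm outward of the nose.
- sled_arm (a point): Centre of the outward face (facing +x of the tester) of the sled's side arm, over the pointer rail, 39 mm above the bench; the arm is 12 mm high and 14 mm thick; axes as those of the sled. The pointer meets this face.
- pointer: Red pointer that slides along the rail beside the sled, 90 mm long; stiff slide, about 1.2 N of steady friction, stays where it is left. Axes as those of the tester; it can go inward from its start by more than the sled does.
- pointer_tip (a point): Centre of the flat inward face of the red pointer, at its inner end, 31 mm above the bench (the face reaches from 19 to 45 mm); this face comes to touch the outward face of the sled's side arm.
- pointer_knob (a point): Middle of the upright round red knob of the pointer, 75 mm outward of its tip: 16 mm thick, top 66 mm above the bench, this point 48 mm above the bench, free from 34 mm up.
- wood: Pine offcut, 88 x 38 x 19 mm, about 0.12 kg, lying lengthwise on the ramp in the left or right lane. Origin at the centre of its underside, about 190 mm up the slope from the hinge. It slips at an unknown slope between about 16 and 25 degrees, then slides some 128 mm down to the stop bar, its origin then about 62 mm from the point over the hinge.
- cork: Brown cork sanding block, 110 x 58 x 30 mm, 0.12 kg, lying lengthwise in the other lane; origin at the centre of its underside, about 190 mm up the slope. It grips better and slips at a slope about 4 degrees steeper than the wood.
- tape: Bystander: blue masking-tape roll, 108 mm across, 24 mm high; origin at the centre of its underside.
- can: Bystander: yellow-and-white spray can, 67 mm across, 207 mm high; origin at the centre of its underside.
- cup: Bystander: upturned grey-and-red paint cup, 73 mm across, 96 mm high; origin at the centre of its underside.
- brush: Bystander: flat chip brush lying down, 198 mm long; origin at the centre of its underside.
- measure: Bystander: grey and yellow tape measure, 100 mm long, 77 mm high; origin at the centre of its underside.
Not all that is in view belongs to the job. Several things have the shape of the wood; the one meant has the colours described above.

How it is judged:
On the way, in this order (a step that is already met when the one before it is completed fails the run):
1. the wood block has slid down to the stop bar while the cork block still rests up the ramp (x of wood in the frame of ramp_surface between 0.04 and 0.075 m and z of wood in the frame of ramp_surface between -0.005 and 0.007 m and x of cork in the frame of ramp_surface above 0.17 m), for 0.2 s.
2. the pointer is pressed lightly (over 0.5 N) against the sled's side arm (all of step 1 and contact force between pointer and sled above 0.5 N), for 0.1 s.
At the end, for the whole second after the job is handed in: The wood block lies at the stop bar on the ramp, the cork block still up the ramp (moved less than about 20 mm down it), the ramp is left propped by the sled at more than 15 degrees, the pointer's tip is within 1.5 mm of the sled's side arm, and all is at rest and let go (all of step 1 and angle between ramp's own z axis and vertical above 0.26 rad and x of pointer_tip in the frame of sled_arm between -0.003 and 0.0015 m and linear speed of each of sled, pointer below 0.003 m/s and linear speed of wood below 0.01 m/s); the robot touches nothing.
It fails at once if the cork block slips (more than 20 mm down the ramp) (x of cork in the frame of ramp_surface below 0.17 m).
It fails at once if the ramp is tilted in a jerk (faster than 0.3 rad/s) (angular speed of ramp above 0.3 rad/s).
It fails at once if the pointer is pressed on the sled's arm with more than 8 N, or pushes the sled on (contact force between pointer and sled above 8 N or (contact force between pointer and sled above 1 N and linear speed of sled above 0.004 m/s)).
It fails at once if the robot touches the ramp or a block on it (contact force between any of the fingers, the arm and ramp above 0.5 N or contact force between any of the fingers, the arm and wood above 0.5 N or contact force between any of the fingers, the arm and cork above 0.5 N).
It fails at once if a bystander is moved by more than 20 mm (distance of any of tape, can, cup, brush, measure from where it was at the start of the episode above 0.02 m).
It also fails if it takes over 72 s, if anything falls off the work surface, if the arm or the gripper's body presses on something with over 40 N, if the wrist force passes 120 N, or if a joint passes its speed limit or range.

## Working session

There is one attempt and no reset: what is moved stays moved. The work goes in short steps, Python scripts to look and compute and a shell command to move; the robot and the scene stay as the last step left them, time stands still between calls to the robot, and variables do not carry over. Pictures are saved under pics/ and viewed, about 8 in all and at most 12, crops included, and the job is handed in when it is done.

```bash
mkdir -p pics; ls; python3 - <<'E'
from cell import sense,capture
import cv2,numpy as np
s=sense();print(s)
for n in("scene","top"):
    c=capture(n);cv2.imwrite(f"pics/{n}0.png",c["color"]);print(n,np.round(c["camera_matrix"],1).tolist(),np.round(c["view"],4).tolist())
E
```

```text
pics
{'time_s': 0.0, 'qpos': array([ 1.05951072e+00,  5.28451483e-01,  1.43386811e+00,  2.15962722e-05,
        1.18136311e+00, -1.78483033e-01]), 'qd': array([ 3.09965758e-05, -2.71708230e-04,  1.01938074e-03,  7.26050942e-04,
        1.08892860e-03, -6.45980004e-04]), 'joint_torque': array([-9.52415794e-04, -4.42353094e+01, -1.78023112e+01, -3.51212493e-04,
        8.52200756e-03, -1.60518990e-06]), 'eef_pos': array([0.20379897, 0.59011442, 0.23035349]), 'ee_rot': array([-3.13953935e+00, -3.90705343e-04,  2.80878146e+00]), 'wrist_force': array([ 0.50375642,  0.11870575, -0.81629473]), 'torque': array([-0.03256189,  0.02728694,  0.01090126]), 'width': 1.0020330102284893}
scene [[505.4, 0.0, 291.4], [0.0, 505.4, 202.7], [0.0, 0.0, 1.0]] [[0.8331, -0.5531, 0.006, -0.4803], [0.372, 0.5683, 0.7339, -0.165], [-0.4093, -0.6092, 0.6792, -1.6824], [0.0, 0.0, 0.0, 1.0]]
top [[466.3, 0.0, 274.6], [0.0, 466.3, 204.7], [0.0, 0.0, 1.0]] [[0.0712, -0.9975, 0.0, -0.121], [0.9759, 0.0696, 0.2067, -0.505], [-0.2062, -0.0147, 0.9784, -1.4055], [0.0, 0.0, 0.0, 1.0]]
```

View pics/scene0.png

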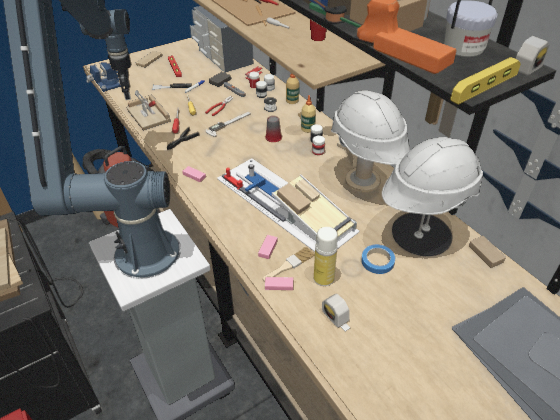

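View pics/top0.png

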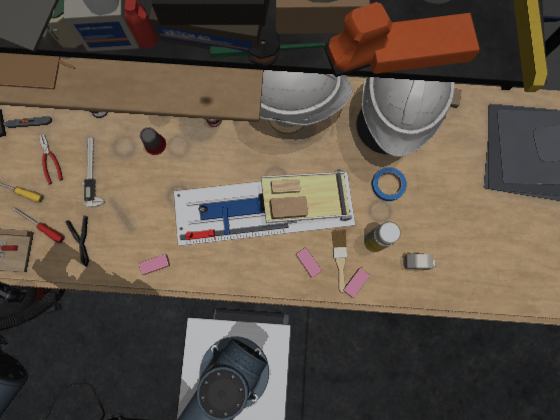

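The tester sits in mid-view in the top picture, at about (175–352, 172–243). Its hinge is on the right, the sled post is near (203,209), and the red pointer is near (200,235). I'll zoom in on it next.

```bash
cat > h.py <<'E'
import numpy as np
def ray(c,u,v,z):
    K=np.array(c["camera_matrix"]);V=np.array(c["view"])
    d=np.linalg.inv(K)@[u,v,1];d=V[:3,:3].T@(d*[1,-1,-1]);o=-V[:3,:3].T@V[:3,3]
    return o+d*(z-o[2])/d[2]
def pix(c,p):
    V=np.array(c["view"]);q=V[:3,:3]@p+V[:3,3];q=c["camera_matrix"]@(q*[1,-1,-1]);return q[:2]/q[2]
E
python3 - <<'E'
import cv2
i=cv2.imread("pics/top0.png")[165:250,165:361]
cv2.imwrite("pics/top0z.png",cv2.resize(i,None,fx=4,fy=4,interpolation=cv2.INTER_CUBIC))
E
```

```text
(no output)
```

View pics/top0z.png

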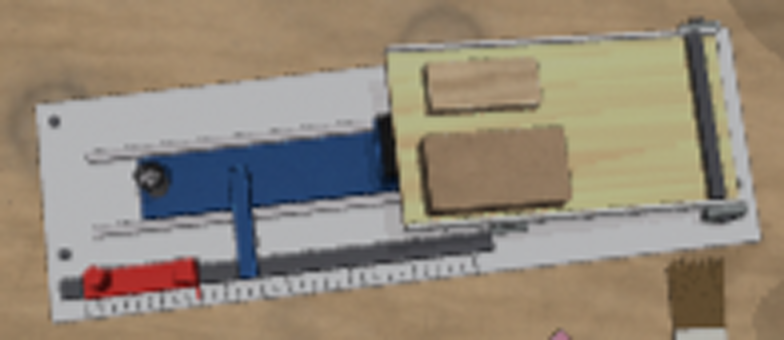

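The zoom shows the plate corners at about (38,104), (52,320), (760,240) and (733,28). The post cap is at (152,177), the knob at (97,278), and the arm end at (246,270). The wood is in the far lane and the cork in the near lane.

```bash
python3 - <<'E'
from cell import capture
from h import *
c=capture("top")
P=lambda u,v,z:ray(c,165+u/4-.4,165+v/4-.4,z)
C=[P(*p,.008) for p in[(38,104),(52,320),(760,240),(733,28)]]
print(np.round(C,4))
e=(C[0]+C[1])/2-(C[2]+C[3])/2;print(np.linalg.norm(e),np.linalg.norm(C[0]-C[1]))
for n,e1 in(("far",C[0]-C[3]),("near",C[1]-C[2])):print(n,np.degrees(np.arctan2(e1[1],e1[0])),np.linalg.norm(e1))
x=e/np.linalg.norm(e);y=np.cross([0,0,1],x);m=sum(C)/4
print("ang",np.degrees(np.arctan2(x[1],x[0])),"plate mid",m)
for n,p in dict(post=P(152,177,.066),knob=P(97,278,.066),arm=P(242,274,.045),tip=P(198,275,.045),holeA=P(54,122,.008),holeB=P(64,255,.008)).items():print(n,np.round(p,4),"rel",round((p-m)@x,4),round((p-m)@y,4))
E
```

```text
[[ 0.5453  0.2448  0.008 ]
 [ 0.3711  0.2134  0.008 ]
 [ 0.4752 -0.3437  0.008 ]
 [ 0.6494 -0.3153  0.008 ]]
0.568187269187155 0.17699603687761256
far 100.53166517570169 0.5696974751434561
near 100.58464954465829 0.5666771847035712
ang 100.55808694845749 plate mid [ 0.51024181 -0.05021155  0.008     ]
post [0.4807 0.1363 0.066 ] rel 0.1888 -0.0051
knob [0.3993 0.1701 0.066 ] rel 0.2369 0.0687
arm [0.4132 0.0623 0.045 ] rel 0.1284 0.0748
tip [0.41   0.0963 0.045 ] rel 0.1624 0.0717
holeA [0.5313 0.2301 0.008 ] rel 0.2717 -0.0721
holeB [0.4235 0.2098 0.008 ] rel 0.2715 0.0376
```

```bash
R="print"; python3 -m inch '0 0 0 -.038 -.0286 0 0;0 0 0 -.038 -.0286 0 0;0 0 0 -.038 -.0286 0 0;0 0 0 -.038 -.0286 0 0;0 0 0 -.038 -.0286 0 0;0 0 0 -.038 -.0286 0 0;0 0 0 -.038 -.0286 0 0;0 0 0 -.038 -.0286 0 0;0 0 0 -.038 -.0286 0 0;0 0 0 -.038 -.0286 0 0'
python3 -m inch '0 0 8.55 0 0 0 0;0 0 8.55 0 0 0 0;0 0 8.55 0 0 0 0;0 0 8.55 0 0 0 0;0 0 8.55 0 0 0 0;0 0 8.55 0 0 0 0;0 0 8.55 0 0 0 0;0 0 0 0 0 0 0;0 0 0 0 0 0 0'
python3 - <<'E'
from cell import sense
print(sense())
E
```

```text
time_s: 1.15
eef_pos: [0.4705, 0.1945, 0.2312]
ee_rot: [3.142, -0.0, 2.809]
wrist_force: [0.9, 1.0, 0.3]
width: -0.003
time_s: 2.05
eef_pos: [0.4697, 0.1962, 0.2312]
ee_rot: [-3.141, 0.0, 1.767]
wrist_force: [0.1, -0.2, -0.1]
width: -0.004
{'time_s': 2.05, 'qpos': array([ 1.75935152e-01,  3.72572054e-01,  1.71941925e+00, -4.28186734e-05,
        1.04995123e+00, -2.06398232e-02]), 'qd': array([ 5.54815232e-05, -2.18223511e-03, -2.15867839e-03, -1.85100114e-03,
        1.66391972e-03,  6.13912805e-03]), 'joint_torque': array([-4.66235681e-03, -3.48989081e+01, -1.58132905e+01, -3.36564544e-04,
        2.24057003e-03,  2.95226939e-02]), 'eef_pos': array([0.46971956, 0.19623268, 0.23117543]), 'ee_rot': array([-3.14124208e+00,  2.99045251e-05,  1.76739262e+00]), 'wrist_force': array([ 0.07534784, -0.18047346, -0.07534784]), 'torque': array([-0.00131088,  0.01371036,  0.00657712]), 'width': -0.004150211191115475}
```

```bash
python3 -m inch '0 0 .7 0 0 .05 0;0 0 0 0 0 .05 0;0 0 0 0 0 .045 0;0 -8 0 0 0 .025 0;0 0 0 0 0 .025 0;0 0 0 0 0 0 0'
python3 -m inch '0 0 0 -.0099 0 .0014 0;0 0 0 -.0099 0 .0014 0;0 0 0 0 0 0 0;0 0 0 0 0 0 0'
python3 - <<'E'
from cell import capture
import cv2
i=capture("top")["color"][150:265,150:370]
cv2.imwrite("pics/t1.png",cv2.resize(i,None,fx=3.6,fy=3.6,interpolation=cv2.INTER_CUBIC))
E
```

```text
time_s: 2.65
eef_pos: [0.4676, 0.1928, 0.0373]
ee_rot: [-3.131, 0.119, 1.755]
wrist_force: [-0.5, -0.7, 0.1]
width: 0.002
time_s: 3.05
eef_pos: [0.4743, 0.1725, 0.0409]
ee_rot: [-3.141, 0.118, 1.75]
wrist_force: [0.3, -0.6, 1.0]
width: -0.001
```

View pics/t1.png

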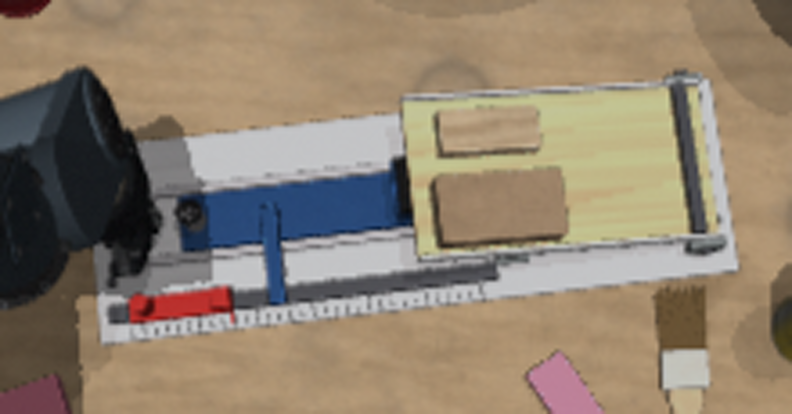

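The shut fingers sit just outward of the post, in line with it and clear of the pointer. Next I'll set up the wood and cork tracking and make contact.

```bash
cat > watch.py <<'E'
import cv2,numpy as np
from cell import sense,capture
from h import *
c=capture("top");s=sense()
lab=cv2.cvtColor(c["color"],cv2.COLOR_BGR2LAB).astype(int)
P0=np.array([.5102,-.0502,0]);a=np.radians(100.56);X=np.array([np.cos(a),np.sin(a),0]);Y=np.array([-X[1],X[0],0])
org=P0-.005*X                      # tester origin (bench)
def blob(y):                       # sample ramp lane at lateral y along x; non-yellow cells = block (nominal height 60 mm)
    r=[]
    for x in np.arange(-.225,.03,.002):
        u,v=pix(c,org+x*X+y*Y+[0,0,.03+.02+.21*(x+.25)])
        r.append(lab[int(round(v)),int(round(u)),2]-128)
    return np.array(r)
xs=np.arange(-.225,.03,.002)
for n,y in(("wood",-.033),("cork",.033)):
    b=blob(y);m=b<26
    i=np.where(m)[0]
    print(n,"b",b[::8].tolist(),"x from hinge",(xs[i]+.25).round(3)[[0,-1]] if len(i) else None, len(i))
e=s["eef_pos"];print("t",s["time_s"],"tcp rel x,y",((e-org)@X).round(4),((e-org)@Y).round(4),"z",e[2].round(4),"F",(s["wrist_force"]@X).round(2),s["wrist_force"].round(1))
E
python3 -m inch '0 0 0 -.005 0 .0004 0;0 0 0 -.004 0 .0005 0;0 0 0 -.002 0 .0003 0;0 0 0 -.002 0 .0003 0;0 0 0 -.002 0 .0003 0;0 0 0 0 0 0 0'
python3 watch.py
```

```text
time_s: 3.7
eef_pos: [0.4761, 0.1582, 0.0396]
ee_rot: [-3.138, 0.118, 1.751]
wrist_force: [-0.4, -0.0, 0.1]
width: 0.002
wood b [25, 26, 25, 25, 25, 25, 25, 21, 19, 19, 19, 19, 19, 25, 25, -1] x from hinge [0.025 0.279] 113
cork b [25, 26, 25, 26, 25, 25, 25, 18, 18, 17, 18, 18, 18, 17, 25, -19] x from hinge [0.025 0.279] 102
t 3.75 tcp rel x,y 0.2162 -0.0046 z 0.0396 F -0.07 [-0.1 -0.1 -0.3]
```

```bash
sed -i 's/m=b<26/m=b<23/; s/"b",b\[::8\].tolist(),//; s/\[0,0,.03+.02+.21\*(x+.25)\]/[0,0,.05+sl*(x+.25)]/' watch.py
sed -i 's/^def blob/d=(s["eef_pos"]-org)@X+.25-.211;sl=max(.21,.05\/d)\ndef blob/; s/^e=s\[.*/&\nprint("d",d.round(4),"slope deg",np.degrees(np.arctan(sl)).round(1))/' watch.py
python3 -m inch '0 0 0 -.002 0 .0003 0;0 0 0 -.002 0 .0003 0;0 0 0 -.002 0 .0003 0;0 0 0 -.002 0 .0003 0'; python3 watch.py
python3 -m inch '0 0 0 -.002 0 .0003 0;0 0 0 -.002 0 .0003 0;0 0 0 -.002 0 .0003 0;0 0 0 -.002 0 .0003 0;0 0 0 -.002 0 .0003 0;0 0 0 -.002 0 .0003 0';python3 watch.py
```

```text
time_s: 4.15
eef_pos: [0.4775, 0.1514, 0.0396]
ee_rot: [-3.14, 0.117, 1.751]
wrist_force: [0.5, 4.3, 1.7]
width: -0.0
wood x from hinge [0.137 0.279] 60
cork x from hinge [0.123 0.279] 73
t 4.2 tcp rel x,y 0.2088 -0.0048 z 0.0396 F 4.17 [-0.5  4.2  1.6]
d 0.2478 slope deg 11.9
time_s: 4.8
eef_pos: [0.4799, 0.1396, 0.0395]
ee_rot: [-3.14, 0.117, 1.751]
wrist_force: [-1.5, 7.0, 4.4]
width: -0.001
wood x from hinge [0.137 0.279] 60
cork x from hinge [0.123 0.279] 73
t 4.85 tcp rel x,y 0.1968 -0.005 z 0.0394 F 5.51 [-0.7  5.5  3. ]
d 0.2358 slope deg 12.0
```

```bash

python3 -m inch '0 0 0 -.002 0 .0003 0;0 0 0 -.002 0 .0003 0;0 0 0 -.002 0 .0003 0;0 0 0 -.002 0 .0003 0;0 0 0 -.002 0 .0003 0;0 0 0 -.002 0 .0003 0;0 0 0 -.002 0 .0003 0;0 0 0 -.002 0 .0003 0;0 0 0 -.002 0 .0003 0;0 0 0 -.002 0 .0003 0;0 0 0 -.002 0 .0003 0;0 0 0 -.002 0 .0003 0' ;python3 watch.py
python3 -m inch '0 0 0 -.002 0 .0002 0;0 0 0 -.002 0 .0002 0;0 0 0 -.002 0 .0002 0;0 0 0 -.002 0 .0002 0;0 0 0 -.002 0 .0002 0;0 0 0 -.002 0 .0002 0;0 0 0 -.002 0 .0002 0;0 0 0 -.002 0 .0002 0;0 0 0 -.002 0 .0002 0;0 0 0 -.002 0 .0002 0' ;python3 watch.py
python3 - <<'E'
from cell import capture
import cv2
i=capture("top")["color"][150:265,150:370]
cv2.imwrite("pics/t2.png",cv2.resize(i,None,fx=3.6,fy=3.6,interpolation=cv2.INTER_CUBIC))
E
```

```text
time_s: 6.05
eef_pos: [0.4842, 0.1168, 0.0391]
ee_rot: [-3.141, 0.116, 1.75]
wrist_force: [-1.9, 12.7, 7.0]
width: 0.001
wood x from hinge [0.137 0.279] 62
cork x from hinge [0.123 0.279] 71
t 6.1 tcp rel x,y 0.1736 -0.0051 z 0.0391 F 11.62 [-2.4 11.4  7. ]
d 0.2126 slope deg 13.2
time_s: 7.1
eef_pos: [0.4873, 0.0968, 0.0391]
ee_rot: [-3.14, 0.116, 1.75]
wrist_force: [-2.7, 11.8, 6.1]
width: 0.003
wood x from hinge [0.135 0.279] 61
cork x from hinge [0.121 0.279] 74
t 7.15 tcp rel x,y 0.1534 -0.0044 z 0.0391 F 10.89 [-1.7 10.8  5.1]
d 0.1924 slope deg 14.6
```

View pics/t2.png

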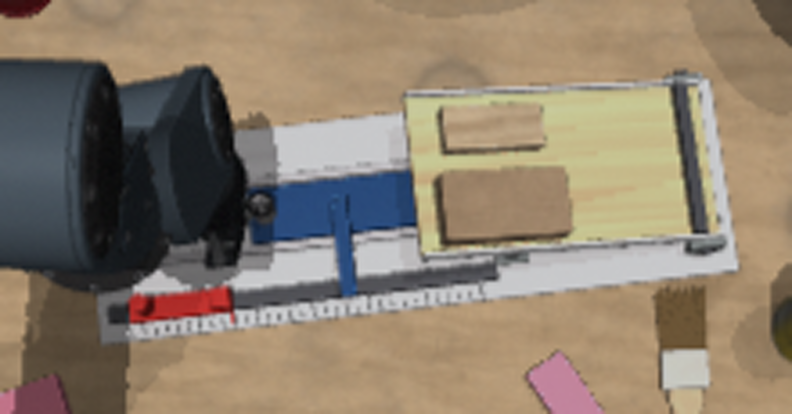

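```bash
cat >> watch.py <<'E'
import sys
b=blob(-.033);i=np.where(b<23)[0]
if xs[i[0]]+.25<.127: print("WOOD MOVED");sys.exit(1)
E
python3 -m inch '0 0 0 -.002 0 .0002 0;0 0 0 -.002 0 .0002 0;0 0 0 -.002 0 .0002 0;0 0 0 -.002 0 .0002 0;0 0 0 -.002 0 .0002 0;0 0 0 -.002 0 .0002 0;0 0 0 0 0 0 0' >/dev/null && python3 watch.py && python3 -m inch '0 0 0 -.002 0 .0002 0;0 0 0 -.002 0 .0002 0;0 0 0 -.002 0 .0002 0;0 0 0 0 0 0 0' >/dev/null && python3 watch.py && python3 -m inch '0 0 0 -.002 0 .0002 0;0 0 0 -.002 0 .0002 0;0 0 0 0 0 0 0;0 0 0 0 0 0 0' >/dev/null && python3 watch.py && python3 -m inch '0 0 0 -.002 0 .0002 0;0 0 0 -.002 0 .0002 0;0 0 0 0 0 0 0;0 0 0 0 0 0 0' >/dev/null && python3 watch.py && python3 -m inch '0 0 0 -.002 0 .0002 0;0 0 0 -.002 0 .0002 0;0 0 0 0 0 0 0;0 0 0 0 0 0 0' >/dev/null && python3 watch.py && python3 -m inch '0 0 0 -.002 0 .0002 0;0 0 0 -.002 0 .0002 0;0 0 0 0 0 0 0;0 0 0 0 0 0 0' >/dev/null && python3 watch.py
```

```text
wood x from hinge [0.135 0.279] 62
cork x from hinge [0.121 0.279] 74
t 7.95 tcp rel x,y 0.1414 -0.004 z 0.0391 F 9.53 [-0.6  9.6  4.4]
d 0.1804 slope deg 15.5
wood x from hinge [0.135 0.279] 60
cork x from hinge [0.117 0.279] 75
t 8.4 tcp rel x,y 0.1353 -0.0038 z 0.0391 F 10.27 [-1.7 10.1  3.6]
d 0.1743 slope deg 16.0
wood x from hinge [0.135 0.279] 62
cork x from hinge [0.117 0.279] 75
t 8.85 tcp rel x,y 0.1313 -0.0037 z 0.0392 F 9.18 [-1.7  9.   2.9]
d 0.1703 slope deg 16.4
wood x from hinge [0.135 0.279] 61
cork x from hinge [0.117 0.279] 76
t 9.3 tcp rel x,y 0.1273 -0.0036 z 0.0392 F 10.19 [-1.6 10.1  2.9]
d 0.1663 slope deg 16.7
wood x from hinge [0.131 0.279] 63
cork x from hinge [0.117 0.279] 76
t 9.75 tcp rel x,y 0.1233 -0.0036 z 0.0392 F 8.59 [-1.1  8.5  2.4]
d 0.1623 slope deg 17.1
wood x from hinge [0.131 0.279] 64
cork x from hinge [0.117 0.279] 76
t 10.2 tcp rel x,y 0.1193 -0.0036 z 0.0392 F 9.19 [-1.8  9.   2.2]
d 0.1583 slope deg 17.5
```

```bash
sed -i 's/<.127/<.118/' watch.py
N="0 0 0 0 0 0 0"
python3 -m inch '0 0 0 -.002 0 .0002 0;0 0 0 -.002 0 .0002 0;0 0 0 0 0 0 0;0 0 0 0 0 0 0' >/dev/null && python3 watch.py && python3 -m inch '0 0 0 -.002 0 .0002 0;0 0 0 -.002 0 .0002 0;0 0 0 0 0 0 0;0 0 0 0 0 0 0' >/dev/null && python3 watch.py && python3 -m inch '0 0 0 -.002 0 .0002 0;0 0 0 -.002 0 .0002 0;0 0 0 0 0 0 0;0 0 0 0 0 0 0' >/dev/null && python3 watch.py && python3 -m inch '0 0 0 -.002 0 .0002 0;0 0 0 -.002 0 .0002 0;0 0 0 0 0 0 0;0 0 0 0 0 0 0' >/dev/null && python3 watch.py && python3 -m inch '0 0 0 -.002 0 .0002 0;0 0 0 -.002 0 .0002 0;0 0 0 0 0 0 0;0 0 0 0 0 0 0' >/dev/null && python3 watch.py && python3 -m inch '0 0 0 -.002 0 .0002 0;0 0 0 -.001 0 .0001 0;0 0 0 0 0 0 0;0 0 0 0 0 0 0' >/dev/null && python3 watch.py
```

```text
wood x from hinge [0.131 0.279] 64
cork x from hinge [0.115 0.279] 75
t 10.65 tcp rel x,y 0.1153 -0.0036 z 0.0392 F 9.3 [-1.5  9.2  1.4]
d 0.1543 slope deg 18.0
wood x from hinge [0.131 0.279] 63
cork x from hinge [0.115 0.279] 77
t 11.1 tcp rel x,y 0.1113 -0.0035 z 0.0392 F 9.88 [-0.7  9.9  0.2]
d 0.1503 slope deg 18.4
wood x from hinge [0.129 0.279] 64
cork x from hinge [0.115 0.279] 75
t 11.55 tcp rel x,y 0.1073 -0.0036 z 0.0393 F 9.3 [-0.7  9.3  0.8]
d 0.1463 slope deg 18.9
wood x from hinge [0.125 0.279] 66
cork x from hinge [0.115 0.279] 77
t 12.0 tcp rel x,y 0.1033 -0.0036 z 0.0393 F 8.31 [-0.4  8.4 -0.5]
d 0.1423 slope deg 19.4
wood x from hinge [0.103 0.279] 63
cork x from hinge [0.115 0.279] 76
t 12.45 tcp rel x,y 0.0992 -0.0036 z 0.0393 F 8.6 [-0.2  8.7 -0.8]
d 0.1382 slope deg 19.9
WOOD MOVED
```

Wood is slipping, so I'll hold here and let it slide.

```bash
python3 -m inch '0 0 0 0 0 0 0;0 0 0 0 0 0 0;0 0 0 0 0 0 0;0 0 0 0 0 0 0;0 0 0 0 0 0 0' >/dev/null; python3 watch.py;python3 -m inch '0 0 0 0 0 0 0;0 0 0 0 0 0 0;0 0 0 0 0 0 0;0 0 0 0 0 0 0;0 0 0 0 0 0 0' >/dev/null; python3 watch.py; python3 -m inch '0 0 0 0 0 0 0;0 0 0 0 0 0 0;0 0 0 0 0 0 0;0 0 0 0 0 0 0;0 0 0 0 0 0 0' >/dev/null; python3 watch.py
python3 - <<'E'
from cell import capture
import cv2
i=capture("top")["color"][150:265,150:370]
cv2.imwrite("pics/t3.png",cv2.resize(i,None,fx=3.6,fy=3.6,interpolation=cv2.INTER_CUBIC))
E
```

```text
wood x from hinge [0.031 0.279] 67
cork x from hinge [0.113 0.279] 77
t 13.0 tcp rel x,y 0.0992 -0.0036 z 0.0393 F 8.3 [ 0.3  8.5 -2. ]
d 0.1382 slope deg 19.9
WOOD MOVED
wood x from hinge [0.025 0.279] 58
cork x from hinge [0.113 0.279] 77
t 13.55 tcp rel x,y 0.0992 -0.0036 z 0.0393 F 9.66 [-0.4  9.7 -1. ]
d 0.1382 slope deg 19.9
WOOD MOVED
wood x from hinge [0.025 0.279] 56
cork x from hinge [0.113 0.279] 77
t 14.1 tcp rel x,y 0.0992 -0.0036 z 0.0393 F 8.72 [-0.9  8.7 -0.8]
d 0.1382 slope deg 19.9
WOOD MOVED
```

View pics/t3.png

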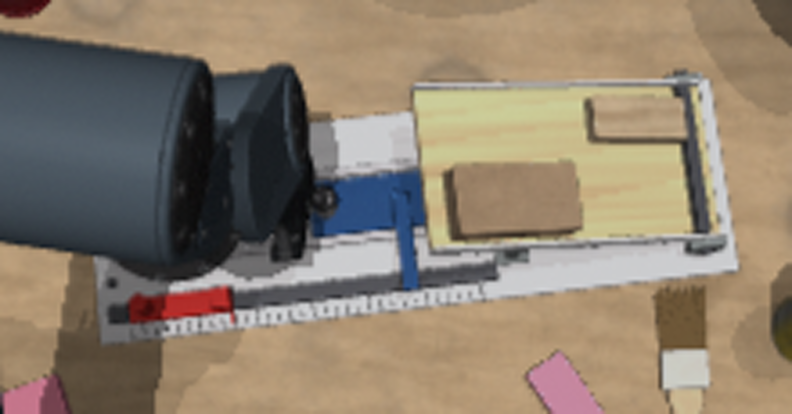

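The wood is at the stop bar (block at about (640,120), bar at (690,150)). The cork is still up at (510,200). I'll back off and go behind the knob.

```bash
python3 -m inch '0 0 0 .01 0 -.0012 0;0 0 0 .02 0 -.0023 0;0 0 0 -.0035 0 -.03 0;0 0 0 -.0035 0 -.03 0;0 0 0 .031 -.015 -.0037 0;0 0 0 .031 -.015 -.0037 0;0 0 0 .031 -.015 -.0037 0;0 0 0 .031 -.015 -.0037 0;0 0 0 .031 -.015 -.0037 0;0 0 0 0 0 0 0;0 0 0 0 0 0 0'; python3 watch.py
python3 - <<'E'
from cell import capture
import cv2
i=capture("top")["color"][150:265,150:370]
cv2.imwrite("pics/t4.png",cv2.resize(i,None,fx=3.6,fy=3.6,interpolation=cv2.INTER_CUBIC))
cv2.imwrite("pics/w4.png",capture("wrist")["color"])
E
```

```text
time_s: 15.25
eef_pos: [0.3902, 0.2119, 0.1005]
ee_rot: [-3.139, 0.119, 1.754]
wrist_force: [0.2, 0.3, -0.1]
width: -0.0
wood x from hinge [0.025 0.279] 56
cork x from hinge [0.111 0.279] 79
t 15.3 tcp rel x,y 0.2841 0.0693 z 0.1005 F 0.4 [-0.3  0.3 -0. ]
d 0.3231 slope deg 11.9
WOOD MOVED
```

View pics/w4.png

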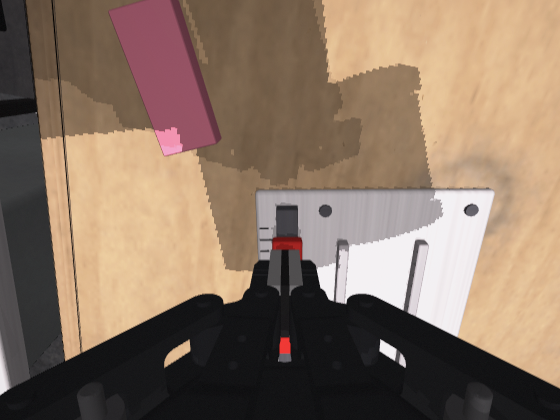

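View pics/t4.png

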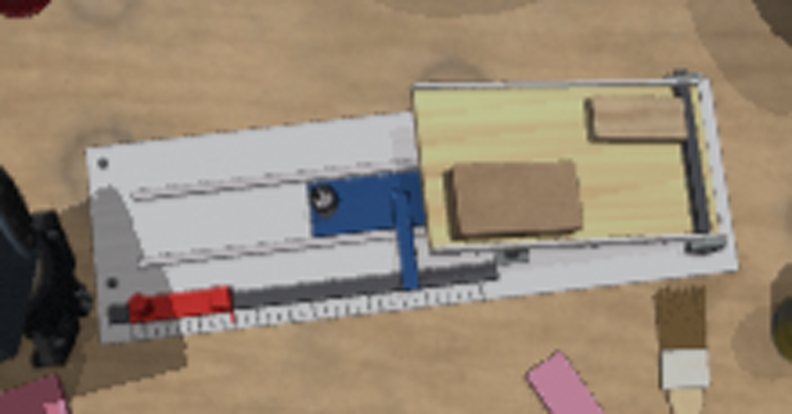

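The fingers are centred over the rail, clear outward of the knob (knob at (140,303) in the top crop). I'll descend and approach the knob.

```bash
python3 -m inch '0 0 0 .0035 0 .03 0;0 0 0 .003 0 .0256 0;0 0 0 0 0 0 0;0 0 0 -.005 0 .0006 0;0 0 0 -.005 0 .0006 0;0 0 0 -.005 0 .0006 0;0 0 0 0 0 0 0;0 0 0 0 0 0 0'
python3 -m inch '0 0 0 -.003 0 .00035 0;0 0 0 -.003 0 .00035 0;0 0 0 -.003 0 .00035 0;0 0 0 -.003 0 .00035 0'
python3 -m inch '0 0 0 -.003 0 .00035 0;0 0 0 -.003 0 .00035 0;0 0 0 -.003 0 .00035 0;0 0 0 -.003 0 .00035 0'
python3 watch.py
python3 - <<'E'
from cell import capture
import cv2
i=capture("top")["color"][150:265,150:370]
cv2.imwrite("pics/t5.png",cv2.resize(i,None,fx=3.6,fy=3.6,interpolation=cv2.INTER_CUBIC))
E
```

```text
time_s: 16.2
eef_pos: [0.3934, 0.1963, 0.045]
ee_rot: [-3.14, 0.118, 1.751]
wrist_force: [-0.3, 0.8, -0.2]
width: -0.0
time_s: 16.6
eef_pos: [0.3952, 0.1845, 0.0444]
ee_rot: [-3.139, 0.118, 1.752]
wrist_force: [-0.2, 0.7, 1.0]
width: -0.001
time_s: 17.0
eef_pos: [0.3974, 0.1725, 0.0444]
ee_rot: [-3.139, 0.118, 1.751]
wrist_force: [-0.2, 1.4, 1.0]
width: -0.002
wood x from hinge [0.025 0.279] 56
cork x from hinge [0.111 0.279] 79
t 17.05 tcp rel x,y 0.2443 0.0701 z 0.0444 F 0.97 [-0.1  1.   0.8]
d 0.2833 slope deg 11.9
WOOD MOVED
```

View pics/t5.png

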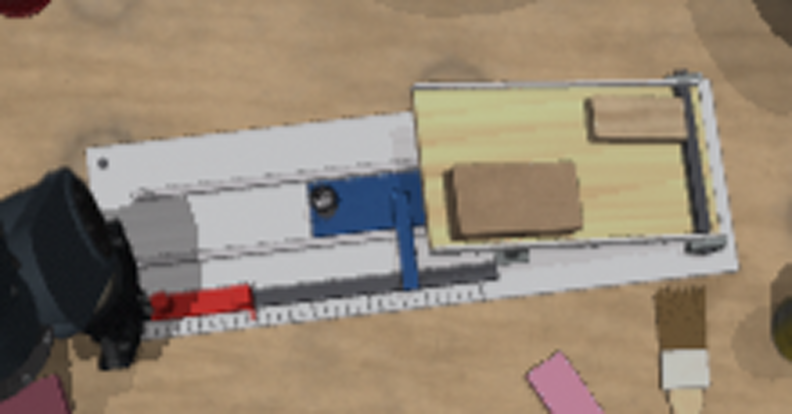

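The pointer is moving with the fingers: its tip is at (254,302) and the arm's face at (404,280), so about 125 mm remains. I'll push 100 mm of that.

```bash
python3 -m inch '0 0 0 -.004 0 .0005 0;0 0 0 -.004 0 .0005 0;0 0 0 -.004 0 .0005 0;0 0 0 -.004 0 .0005 0;0 0 0 -.004 0 .0005 0;0 0 0 -.004 0 .0005 0;0 0 0 -.004 0 .0005 0;0 0 0 -.004 0 .0005 0;0 0 0 -.004 0 .0005 0;0 0 0 -.004 0 .0005 0;0 0 0 -.004 0 .0005 0;0 0 0 -.004 0 .0005 0'
python3 -m inch '0 0 0 -.004 0 .0004 0;0 0 0 -.004 0 .0004 0;0 0 0 -.004 0 .0004 0;0 0 0 -.004 0 .0004 0;0 0 0 -.004 0 .0004 0;0 0 0 -.004 0 .0004 0;0 0 0 -.004 0 .0004 0;0 0 0 -.004 0 .0004 0;0 0 0 -.004 0 .0004 0;0 0 0 -.004 0 .0004 0;0 0 0 -.004 0 .0004 0;0 0 0 -.004 0 .0004 0'
python3 watch.py
python3 - <<'E'
from cell import capture
import cv2
i=capture("top")["color"][190:250,200:300]
cv2.imwrite("pics/t6.png",cv2.resize(i,None,fx=7,fy=7,interpolation=cv2.INTER_CUBIC))
E
```

```text
time_s: 18.3
eef_pos: [0.406, 0.1248, 0.0441]
ee_rot: [-3.139, 0.118, 1.752]
wrist_force: [0.6, 1.7, 0.6]
width: -0.0
time_s: 19.5
eef_pos: [0.4144, 0.0773, 0.045]
ee_rot: [-3.138, 0.118, 1.751]
wrist_force: [0.3, 1.0, -0.2]
width: -0.001
wood x from hinge [0.025 0.279] 56
cork x from hinge [0.111 0.279] 79
t 19.55 tcp rel x,y 0.1475 0.0707 z 0.045 F 0.44 [-0.2  0.4 -0.1]
d 0.1865 slope deg 15.0
WOOD MOVED
```

View pics/t6.png

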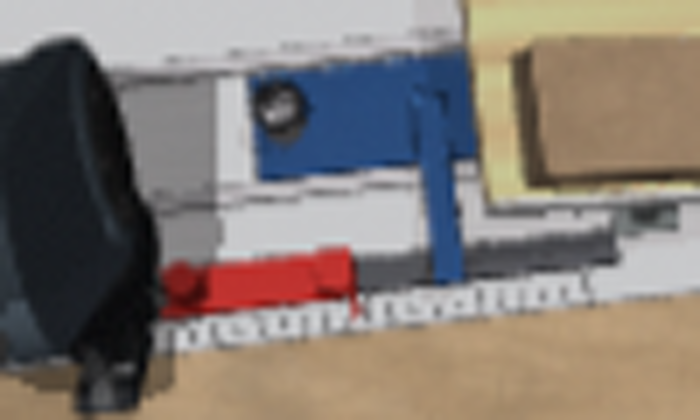

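The gap from tip (353) to arm face (432) is about 34 mm. I'll go 26 mm, then creep in.

```bash
cat > f.py <<'E'
import sys,numpy as np
from cell import sense
s=sense();X=np.array([np.cos(1.755),np.sin(1.755),0]);o=np.array([.5102,-.0502,0])-.005*X
F=s["wrist_force"]@X
print(round(s["time_s"],2),"x",round((s["eef_pos"]-o)@X,5),"F",round(F,2))
sys.exit(F>3.0)
E
python3 -m inch '0 0 0 -.002 0 .0003 0;0 0 0 -.002 0 .0003 0;0 0 0 -.002 0 .0003 0;0 0 0 -.002 0 .0003 0;0 0 0 -.002 0 .0003 0;0 0 0 -.002 0 .0003 0;0 0 0 -.002 0 .0003 0;0 0 0 -.002 0 .0003 0;0 0 0 -.002 0 .0003 0;0 0 0 -.002 0 .0003 0;0 0 0 -.002 0 .0003 0' >/dev/null; python3 f.py &&
python3 -m inch '0 0 0 -.001 0 .0001 0;0 0 0 -.001 0 .0001 0' >/dev/null; python3 f.py && python3 -m inch '0 0 0 -.0005 0 .0001 0;0 0 0 -.0005 0 .0001 0;0 0 0 0 0 0 0' >/dev/null; python3 f.py
python3 - <<'E'
from cell import capture
import cv2
i=capture("top")["color"][190:250,200:300]
cv2.imwrite("pics/t7.png",cv2.resize(i,None,fx=7,fy=7,interpolation=cv2.INTER_CUBIC))
E
```

```text
20.7 x 0.12578 F 0.53
20.7 x 0.12578 F 0.53
20.7 x 0.12578 F 0.53False
False
False
```

View pics/t7.png

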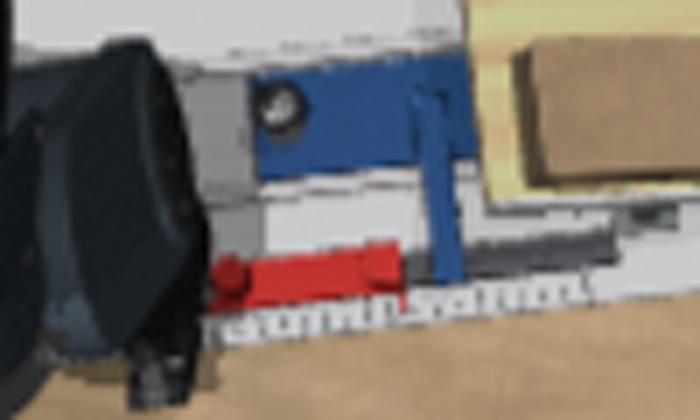

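The guard had a bug: it exited on a numpy bool, which stopped the chain early. That did no harm. The tip is at 402 and the arm face at 432, so about 12 mm is left, and I'll creep from here.

```bash
sed -i 's/sys.exit(F>3.0)/sys.exit(int(F>2.8))/' f.py
python3 -m inch '0 0 0 -.001 0 .0001 0;0 0 0 -.001 0 .0001 0;0 0 0 -.001 0 .0001 0;0 0 0 -.001 0 .0001 0;0 0 0 -.001 0 .0001 0' >/dev/null && python3 f.py && python3 -m inch '0 0 0 -.0005 0 .0001 0;0 0 0 -.0005 0 .0001 0' >/dev/null && python3 f.py && python3 -m inch '0 0 0 -.0005 0 .0001 0;0 0 0 -.0005 0 .0001 0' >/dev/null && python3 f.py && python3 -m inch '0 0 0 -.0005 0 .0001 0' >/dev/null && python3 f.py && python3 -m inch '0 0 0 -.0005 0 .0001 0' >/dev/null && python3 f.py && python3 -m inch '0 0 0 -.0005 0 .0001 0' >/dev/null && python3 f.py && python3 -m inch '0 0 0 -.0005 0 .0001 0' >/dev/null && python3 f.py && python3 -m inch '0 0 0 -.0005 0 .0001 0' >/dev/null && python3 f.py && python3 -m inch '0 0 0 -.0005 0 .0001 0' >/dev/null && python3 f.py && python3 -m inch '0 0 0 -.0005 0 .0001 0' >/dev/null && python3 f.py && python3 -m inch '0 0 0 -.0005 0 .0001 0' >/dev/null && python3 f.py
```

```text
21.25 x 0.12088 F 1.42
21.45 x 0.11988 F 0.83
21.65 x 0.11889 F 1.77
21.75 x 0.11837 F 1.66
21.85 x 0.11788 F 1.15
21.95 x 0.11736 F 0.6
22.05 x 0.11685 F 0.71
22.15 x 0.11635 F 1.32
22.25 x 0.11584 F 1.29
22.35 x 0.11533 F 0.49
22.45 x 0.11481 F 1.89
```

```bash
python3 -m inch '0 0 0 -.0003 0 0 0' >/dev/null && python3 f.py && python3 -m inch '0 0 0 -.0003 0 0 0' >/dev/null && python3 f.py && python3 -m inch '0 0 0 -.0003 0 .0001 0' >/dev/null && python3 f.py && python3 -m inch '0 0 0 -.0003 0 0 0' >/dev/null && python3 f.py && python3 -m inch '0 0 0 -.0003 0 0 0' >/dev/null && python3 f.py && python3 -m inch '0 0 0 -.0003 0 .0001 0' >/dev/null && python3 f.py && python3 -m inch '0 0 0 -.0003 0 0 0' >/dev/null && python3 f.py && python3 -m inch '0 0 0 -.0003 0 0 0' >/dev/null && python3 f.py && python3 -m inch '0 0 0 -.0003 0 .0001 0' >/dev/null && python3 f.py && python3 -m inch '0 0 0 -.0003 0 0 0' >/dev/null && python3 f.py && python3 -m inch '0 0 0 -.0003 0 0 0' >/dev/null && python3 f.py && python3 -m inch '0 0 0 -.0003 0 .0001 0' >/dev/null && python3 f.py && python3 -m inch '0 0 0 -.0003 0 0 0' >/dev/null && python3 f.py && python3 -m inch '0 0 0 -.0003 0 0 0' >/dev/null && python3 f.py
```

```text
22.55 x 0.11453 F 2.36
22.65 x 0.11423 F 0.77
22.75 x 0.11392 F 1.33
22.85 x 0.11365 F 1.37
22.95 x 0.11335 F 0.98
23.05 x 0.11302 F 1.1
23.15 x 0.11273 F 0.75
23.25 x 0.11243 F 0.92
23.35 x 0.11214 F 2.42
23.45 x 0.112 F 3.71
```

```bash
for i in 1 2 3 4; do python3 -m inch '0 0 0 0 0 0 0' >/dev/null; python3 f.py; done
```

```text
23.55 x 0.11201 F 2.89
23.65 x 0.11203 F 3.97
23.75 x 0.11199 F 3.54
23.85 x 0.11197 F 3.65
```

The force is steady at about 3.5 N against about 1.2 N of sliding friction, so the tip is pressing the arm with roughly 2.3 N. I'll back off and check.

```bash
python3 -m inch '0 0 0 .0005 0 0 0;0 0 0 .002 0 -.0002 0;0 0 0 .01 0 -.0012 0;0 0 0 .02 0 -.0023 0;0 0 0 -.0035 0 -.03 0;0 0 0 -.0047 0 -.04 0;0 0 0 .04 0 -.0046 0;0 0 0 .04 0 -.0046 0;0 0 0 0 0 0 0;0 0 0 0 0 0 0'; python3 f.py
python3 - <<'E'
from cell import capture
import cv2,numpy as np
t=cv2.resize(capture("top")["color"][165:250,175:365],None,fx=4,fy=4,interpolation=cv2.INTER_CUBIC)
s=capture("scene")["color"][155:245,215:365]
s=cv2.resize(s,(760,456*5//10),interpolation=cv2.INTER_CUBIC)
cv2.imwrite("pics/end.png",np.vstack([t,s]))
E
```

```text
time_s: 24.85
eef_pos: [0.4004, 0.1543, 0.1141]
ee_rot: [-3.138, 0.119, 1.755]
wrist_force: [-0.6, -0.1, 0.1]
width: 0.001
24.85 x 0.22619 F 0.03
```

View pics/end.png

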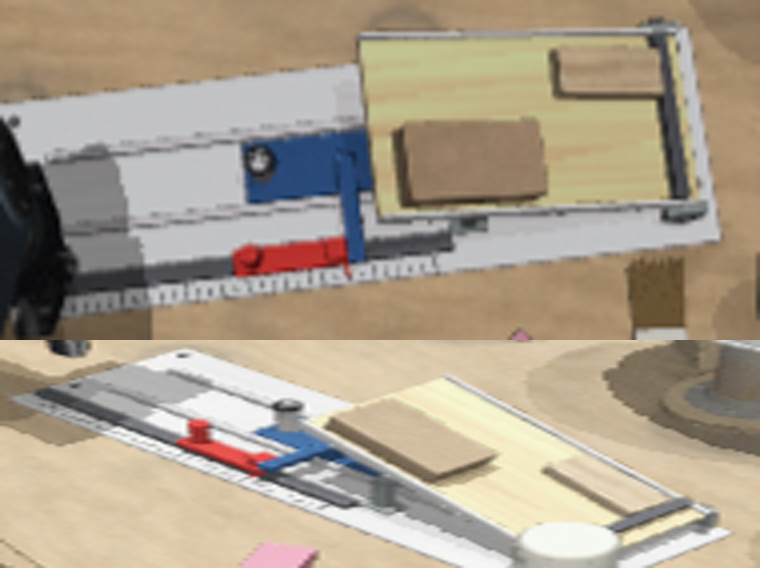

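The red tip meets the blue arm at (347,250) and the wood is against the stop bar at (660,75). The cork is still up the ramp, the ramp is propped, and the gripper is clear. Handing in.

```bash
python3 -c "
from cell import hand_in
print(hand_in())"
```

```text
the job is handed in; nothing more can be done
None
```

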